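Set up a hand bridge over a seal

TASK

Set up the hand bridge for carving the side of the cream seal: lay the cream seal in the outlined place in the middle of the blue mat, stand the metal foot in the outlined place at the end next to the ink tin and the beech foot in the one at the other end, each fitting its outline, and lay the bar flat across on top of both feet, centred, so that it spans the seal. Leave the red seal where it lies.

Things in the scene. Friction and masses are not known exactly. Their poses are not given: they have to be found in the camera images.
- mat: Thin blue felt work mat, fixed, 100 mm (its x) by 190 mm (its y), top surface 2 mm above the desk. Origin at the centre of its underside, on the desk; z up. White outlines on it: in the middle, centred on the origin, one for the seal, 68 mm along x by 22 mm along y; and at y = +70 mm and y = -70 mm (x = 0) one for a bridge foot, each 58 mm along x by 38 mm along y. The finished bar runs along the mat's y.
- tin: Closed round ink tin, navy blue, 67 mm across and 24 mm high with a small lip and hinge, fixed to the desk just beyond one of the two short ends of the mat (about 155 mm from the mat's centre, on its +y or its -y side). A dark whetstone case (30 by 88 by 17 mm) lies beyond the other end. Origin at the centre of its underside.
- cream_seal_center (a point): Cream-coloured seal blank, a lying stick 60 mm long (its y), 12 to 15 mm wide (its x), 15 mm high (z); loose, about 12 g. The point is its centre, 7.5 mm above its underside. It can be gripped across its width. In its outline its length lies along the mat's x.
- red_seal_center (a point): Dark red seal blank, a lying stick 45 mm long (its y), 15 mm wide, 15 mm high; loose, a bystander. The point is its centre.
- metal_foot_center (a point): Metal bridge foot: a silvery, light grey aluminium block with two dark screw heads on top, on a black rubber sole, 50 mm (its x) by 30 mm (its y) by 34 mm high (z), standing; loose, about 120 g. The point is its centre, 17 mm above its underside. In its outline its x lies along the mat's x.
- wood_foot_center (a point): Beech bridge foot: a pale wooden block on a black rubber sole, of the same size as the metal one, 50 mm (its x) by 30 mm (its y) by 34 mm high (z), standing; loose, about 120 g. The point is its centre, 17 mm above its underside. In its outline its x lies along the mat's x.
- bar_center (a point): The bar: flat dark brown hardwood bar, 225 mm long (its y), 26 mm wide (its x), 7 mm thick (z), lying flat on a sheet of pale paper; loose, about 50 g. The point is its centre, 3.5 mm above its underside.
There are look-alikes about, which are no part of the job. What is meant by the part that bears metal_foot_center is not pink, and is the larger of those in its own colour.

How it is judged:
By the outcome, as a careful person would: the job done as asked, in the order asked, and still so for the second after the job is handed in, with the robot touching nothing.
It also fails if it takes over 120 s, if anything falls off the work surface, if the arm or the gripper's body presses on something with over 40 N, if the wrist force passes 120 N, or if a joint passes its speed limit or range.

ROBOT

A 7-joint arm with a two-finger parallel gripper is mounted at the origin on a cart in front of the work surface, level with it; the furniture and walls round the work are solid. World frame = base frame: x ahead of the robot, y to its left, z up, the work surface at z = 0. Lengths are in m, angles in rad, forces in N, time in s.
With the tool pointing down it reaches from about 0.375 to 0.925 m from the base axis. Payload 3.1 kg.
Tool frame: the origin (TCP) lies midway between the tips of the shut fingers; the grasp point (between the pads) lies 19 mm behind it (bot.tcp_to_grasp is the distance from the TCP to the grasp point, in m); z points along the fingers, y is the line along which they close (so a half turn about z gives the same grasp; the last joint's range is limited). The gripper opens to 85 mm and grips with 20 to 120 N. Pads are 22 mm wide; open, the fingers measure 114 mm over their backs; the gripper's body (76 mm by 85 mm) begins 54 mm behind the grasp point. The pads swing forward as they close: fully open they stand 13 mm farther back than shut.
Start: joints at [-1.418, 0.383, 0.044, 1.598, -0.018, 1.161, -0.05], TCP at [0.161, 0.63, 0.21] pointing down, gripper open.
Joint ranges: [-2.61, 2.61], [-0.41, 2.15], [-1.48, 1.57], [0, 2.5], [-1.57, 4.71], [0.05, 1.97], [-2.85, 2.85]. Speed limits (rad/s): [2.79, 2.79, 3.14, 3.14, 3.14, 3.14, 3.14].

INTERFACE

Orientations are given as a unit quaternion [x, y, z, w].
In Python, from rig import bot gives the robot as it stands. The module is installed in compiled form; this text tells all that it offers.
- The arm moves only by the tool step_arm, never from a script. Its argument "deltas" is a list that holds one entry, the list of rows, each a list of 5 numbers: the opening, from -1 (shut) to 1 (fully open), then the shift along the tool's x, y, z normalised to -1 to 1, where 1 is 0.25 m, then the turn about the tool's z normalised to -1 to 1, where 1 is 1.5 rad. A call has 1 to 8 rows; each row is the pose to reach, as a shift and turn from the pose commanded when the call began, along the tool's axes at that moment; what a row does not reach only later rows make up. A row lasts 1/10 s, in which the tool goes at most 50 mm and 8.59 degrees, less where a joint would pass 70% of its speed; a pose out of reach is approached as far as the arm can. A call with a number of a shift or a turn outside -1 to 1 is refused whole. A call with a gripper value outside its range is refused whole. The fingers move at their own pace and stop on an object; "squeeze" is the grip in N (left out, the last holds). Time passes only in rows, so rows that repeat a pose let the fingers close. It gives the time, the measured TCP pose, the force, the opening and the grip force at its end, in the units of the state.
- bot.sense(): the state, without advancing time (a new reading comes with each control period).
- bot.get_image(name): name is "scene" or "top" or "wrist"; returns (picture, depth): 420x560x3 uint8, red, green, blue; 420x560 float32, m along the optical axis (not along the pixel's ray), 0 where there is no reading.
- bot.camera_info(name): a dict with "fovy" (degrees; the focal length in pixels is half the picture's height over the tangent of half this angle, whatever the lens; pixels are square), "cx", "cy" (the principal point, pixels), "dist_coeffs" ([k1, k2, p1, p2, k3] as OpenCV has them; the pictures are not rectified), "pose" (4x4, takes a point from camera to world coordinates). Camera axes: x right, y down, z forward; pixel columns grow to the right and rows downward; lengths in m; the calibration is good to about 2 mm. A picture is of the moment at which its call begins: read the wrist's pose just before it. camera_info takes no time and is no camera call; for the wrist camera it gives the pose at the moment of the call.
- bot.hand_in(): hands the job in; it is judged then, once.
The state is a dict: "time": time; "joint_pos": joint angles; "joint_velocities": joint speeds; "joint_efforts": joint torques, N m; "ee_pos": TCP position; "tcp_rot": TCP orientation; "wrist_force": force on the tool from outside, world axes, zero at the start; "ft_torque": the same for the moment, N m; "grip_width": finger opening in m; "grip_force": force on a finger pad.
Only numpy, scipy, OpenCV 4.12 (cv2) and the standard library are available. Lean on these libraries where they do the work, as an engineer would, in place of code of your own. Each camera call takes 0.05 s, during which the arm holds its last target. There are 200 camera calls.

## Working session

There is one attempt and no reset: what is moved stays moved. The work goes in short steps, Python scripts to look and compute and a tool call to move; the robot and the scene stay as the last step left them, time stands still between calls to the robot, and variables do not carry over. Pictures are saved under pics/ and viewed, at most 18 in all, crops included, and the job is handed in when it is done.

Besides the shell and the picture viewer there is one more tool, called after "Emit:" as name(argument=value, ...) on one line, values as JSON. step_arm: Moves the arm, as the interface text tells. Scaled input: -1 to 1 covers 0.25 m each way for a shift and 1.5 rad each way for a turn. Its arguments: {"type":"object","properties":{"deltas":{"type":"array"},"squeeze":{"type":"number"}},"required":["deltas"]}

```bash
mkdir -p pics; cat > h.py <<'E'
import numpy as np, cv2
from rig import bot
def snap(name, fn):
    ci=bot.camera_info(name); im,d=bot.get_image(name)
    cv2.imwrite(f'pics/{fn}.png',im[:,:,::-1]); np.savez(f'pics/{fn}.npz',d=d,im=im,**{k:np.array(v) for k,v in ci.items()})
    return im,d
def load(fn): return np.load(f'pics/{fn}.npz')
def K(c):
    f=c['d'].shape[0]/2/np.tan(np.radians(c['fovy'])/2)
    return np.array([[f,0,c['cx']],[0,f,c['cy']],[0,0,1.]])
def rays(fn,px):
    c=load(fn); p=cv2.undistortPoints(np.array(px,float).reshape(-1,1,2),K(c),c['dist_coeffs'].astype(float)).reshape(-1,2)
    r=np.c_[p,np.ones(len(p))]@c['pose'][:3,:3].T
    return c['pose'][:3,3],r
def onz(fn,px,z):
    o,r=rays(fn,px); return o+r*((z-o[2])/r[:,2])[:,None]
def dep(fn,px):
    c=load(fn);o,r=rays(fn,px); return o+r*np.array([c['d'][int(v),int(u)] for u,v in px])[:,None]
def proj(fn,P):
    c=load(fn);T=np.linalg.inv(c['pose'])
    return cv2.projectPoints(np.array(P,float).reshape(-1,1,3),cv2.Rodrigues(T[:3,:3])[0],T[:3,3],K(c),c['dist_coeffs'].astype(float))[0].reshape(-1,2)
def tri(a,pa,b,pb):
    o1,r1=rays(a,pa);o2,r2=rays(b,pb);out=[]
    for x,y in zip(r1,r2):
        s=np.linalg.lstsq(np.c_[x,-y],o2-o1,rcond=None)[0]; p=o1+s[0]*x;q=o2+s[1]*y; out.append(np.r_[(p+q)/2,np.linalg.norm(p-q)])
    return np.array(out)
np.set_printoptions(precision=4,suppress=True)
E
python3 - <<'E'
from h import *
for n in ['scene','top','wrist']:
    snap(n,n+'0'); print(n,bot.camera_info(n))
a=[cv2.imread(f'pics/{n}0.png') for n in ['scene','top']]
for n,i in zip('st',a): cv2.imwrite(f'pics/{n}big.png',cv2.resize(i,(800,600),interpolation=cv2.INTER_CUBIC))
print(bot.sense(),bot.tcp_to_grasp)
E
```

```text
scene {'fovy': 54.975676247800486, 'cx': 283.7420462904336, 'cy': 212.5482134859464, 'dist_coeffs': array([-0.1178,  0.    ,  0.    ,  0.    ,  0.    ]), 'pose': array([[ 0.6534, -0.5254,  0.545 ,  0.0489],
       [-0.7567, -0.4744,  0.4499, -0.2896],
       [ 0.0222, -0.7063, -0.7075,  0.6967],
       [ 0.    ,  0.    ,  0.    ,  1.    ]])}
top {'fovy': 49.474693591159166, 'cx': 286.07857886617904, 'cy': 209.31312319948987, 'dist_coeffs': array([-0.0181,  0.    ,  0.    ,  0.    ,  0.    ]), 'pose': array([[ 0.0093, -0.9977,  0.0671,  0.4601],
       [-0.9998, -0.0106, -0.0182,  0.1325],
       [ 0.0189, -0.0669, -0.9976,  1.0113],
       [ 0.    ,  0.    ,  0.    ,  1.    ]])}
wrist {'fovy': 61.40730343037707, 'cx': 276.1702230807686, 'cy': 213.49683366145572, 'dist_coeffs': array([-0.0891,  0.    ,  0.    ,  0.    ,  0.    ]), 'pose': array([[ 0.249 ,  0.9175,  0.3101,  0.0826],
       [ 0.9685, -0.2354, -0.0812,  0.6499],
       [-0.0015,  0.3205, -0.9472,  0.3719],
       [ 0.    ,  0.    ,  0.    ,  1.    ]])}
{'time': 0.15, 'joint_pos': array([-1.4178,  0.3837,  0.0439,  1.5992, -0.0179,  1.1612, -0.0499]), 'joint_velocities': array([ 0.0008, -0.004 ,  0.0006, -0.0068, -0.0021, -0.0003, -0.0011]), 'joint_efforts': array([  0.0018, -43.4051,   1.0267, -24.998 ,   0.0106,   0.0073,
         0.    ]), 'ee_pos': array([0.1611, 0.6289, 0.2089]), 'tcp_rot': array([ 0.125 ,  0.9922, -0.0011, -0.0001]), 'wrist_force': array([-0.4307, -0.4146, -0.2342]), 'ft_torque': array([-0.0227,  0.0151, -0.041 ]), 'grip_force': 0.0, 'grip_width': 0.08535808030137058} 0.0187
```

View pics/tbig.png

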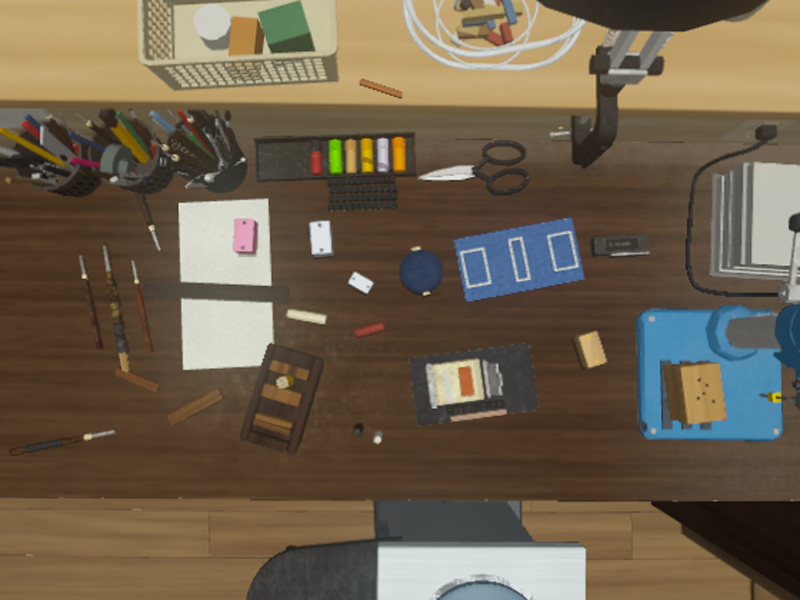

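View pics/sbig.png

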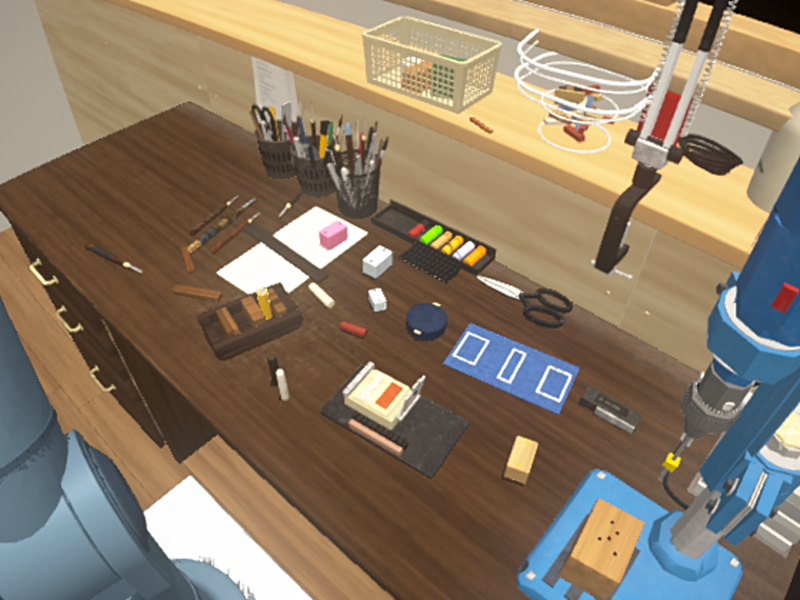

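The top view (800x600) shows these candidates:
- **Metal foot:** silver block at (320,239). It could be confused with the smaller silver block at (361,282), the pink block at (245,236), or a standing white cap at (377,437).
- **Wood foot:** (591,349). The drilled block on the blue press at (697,393) looks similar.
- **Cream seal:** (306,317). The red seal is at (369,329).
- **Bar:** (215,292). The brown sticks at (195,407) and (136,379) look similar.
- **Mat and tin:** mat centre at (518,259), tin at (421,271).

I choose the larger silver block and will check it in a crop.

```bash
python3 - <<'E'
from h import *
s=0.7
T=np.array([[320,239],[361,282],[591,349],[306,317],[369,329],[421,271],[518,259],[215,292]])*s
S=np.array([[378,260],[377,299],[521,457],[321,295],[353,329],[427,317],[512,366],[0,0]])*s
print(tri('top0',T,'scene0',S)); print(dep('top0',T))
im=cv2.imread('pics/top0.png')
a=cv2.resize(im[140:260,90:250],(800,600),interpolation=cv2.INTER_CUBIC)
cv2.imwrite('pics/cropA.png',a)
b=cv2.resize(im[145:265,280:440],(800,600),interpolation=cv2.INTER_CUBIC)
cv2.imwrite('pics/cropB.png',b)
E
```

```text
[[ 0.6186  0.2497  0.0212  0.0038]
 [ 0.5525  0.1881  0.0124  0.0006]
 [ 0.4528 -0.1634  0.0242  0.001 ]
 [ 0.499   0.2714  0.0061  0.0021]
 [ 0.4806  0.1749  0.0054  0.0002]
 [ 0.5705  0.0954  0.0194  0.0014]
 [ 0.5938 -0.0582 -0.002   0.0022]
 [ 0.3503  0.2958  0.5556  0.2966]]
[[ 0.6147  0.2491  0.0371]
 [ 0.5516  0.1872  0.0236]
 [ 0.4532 -0.1611  0.0333]
 [ 0.4979  0.2708  0.0152]
 [ 0.4805  0.1745  0.0143]
 [ 0.5694  0.0961  0.0246]
 [ 0.5923 -0.0562  0.0039]
 [ 0.5353  0.4128  0.0067]]
```

View pics/cropA.png

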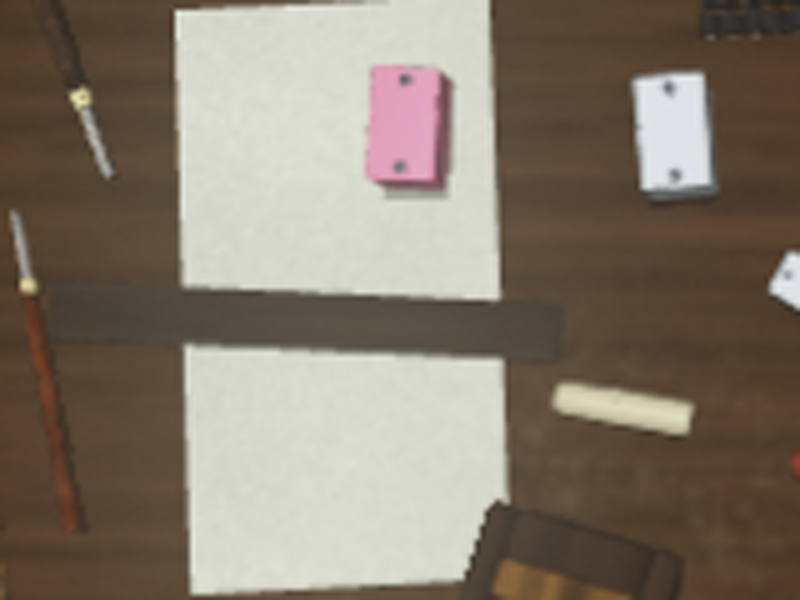

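View pics/cropB.png

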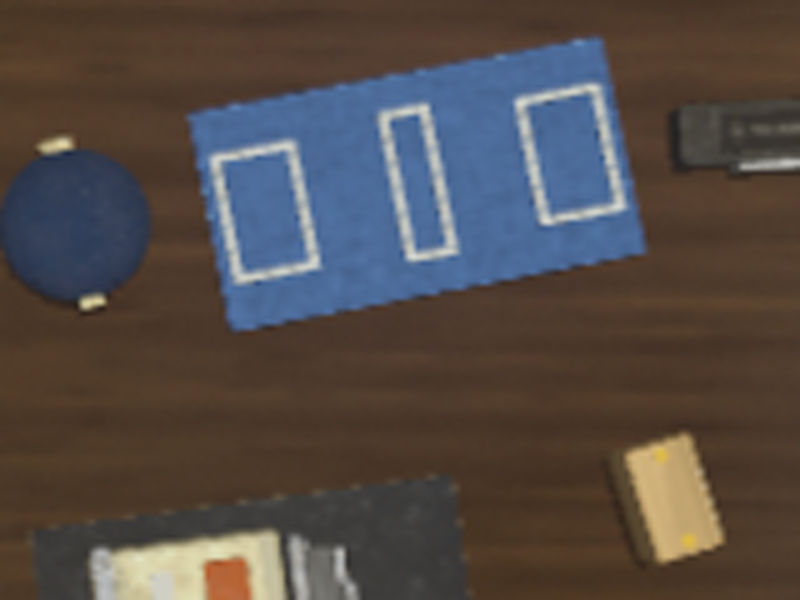

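The crop confirms the silver block at crop A (673,131), with two screws and the larger size, as the metal foot. The tin is beside the mat's left (+y) end, so the metal foot goes in the left outline.

```bash
cat >> h.py <<'E'
def rect(fn,px,z):
    p=onz(fn,px,z)[:,:2]; e=p[[1,2,3,0]]-p; L=np.linalg.norm(e,axis=1)
    c=p.mean(0); u=e[0]-e[2]; w=e[1]-e[3]
    print('c',c,'sides',L*1e3,'ang01',np.degrees(np.arctan2(u[1],u[0])),'ang12',np.degrees(np.arctan2(w[1],w[0])))
    return c
def goto(x,y,z,deg):
    "deg: world angle of closing line (mod 180)"
    s=bot.sense(); from scipy.spatial.transform import Rotation as R
    M=R.from_quat(s['tcp_rot']).as_matrix(); d=M.T@(np.array([x,y,z])-s['ee_pos'])
    cur=np.degrees(np.arctan2(M[1,1],M[0,1])); t=-((deg-cur+90)%180-90)  # tool z down: world ccw = -turn
    print('tcp',s['ee_pos'],'closing',cur,'j7',s['joint_pos'][6],'norm shift',d/0.25,'turn',np.radians(t)/1.5,'rows',np.linalg.norm(d)/.05,abs(t)/8.59)
E
python3 - <<'E'
from h import *
A=lambda p:np.array(p)/5+[90,140]; B=lambda p:np.array(p)/5+[280,145]
for n,px,z in [('metal',A([(632,76),(704,71),(713,186),(642,191)]),.034),('mat',B([(190,116),(602,38),(647,252),(233,330)]),.002),
 ('wood',B([(621,452),(690,433),(724,544),(657,564)]),.034),('cream',A([(553,383),(694,403),(688,436),(553,408)]),.015),('bar',A([(48,283),(562,304),(558,360),(48,340)]),.007)]:
    print(n); rect('top0',px-0.5+0.1,z)
goto(.499,.271,.16,90+80)
E
```

```text
metal
c [0.6185 0.2492] sides [31.1486 50.2927 30.6106 50.3027] ang01 -85.2702224090457 ang12 -174.24968486567434
mat
c [ 0.5926 -0.0583] sides [189.6086  98.5694 189.3458  97.719 ] ang01 -78.6162137810149 ang12 -168.51136015058094
wood
c [ 0.4533 -0.162 ] sides [31.2309 49.7063 30.4372 50.2952] ang01 -73.75961001976127 ang12 -162.81082610757122
cream
c [0.4996 0.2713] sides [62.14   14.6205 60.1453 10.9194] ang01 -99.28418226235627 ang12 175.21607790048043
bar
c [0.5363 0.413 ] sides [226.4357  24.7914 224.2756  25.1824] ang01 -91.69056363982722 ang12 179.66396535115442
tcp [0.1611 0.6289 0.2089] closing 75.63377555474422 j7 -0.049920729089934536 norm shift [-1.6645 -1.0511  0.1978] turn 0.9963942228960799 rows 9.892383070953993 9.969007631518533
```

Emit:
step_arm(deltas=[[[0,-0.83,-0.52,0,0.5],[0,-0.83,-0.52,0,0.5],[0,-0.83,-0.52,0,0.5],[0,-0.83,-0.52,0,0.5],[0,-0.83,-0.52,0,0.5],[0,-0.83,-0.52,0,0.5],[0,-0.83,-0.52,0,0.5],[0,-0.83,-0.52,0,0.5]]])

```text
time: 0.95
ee_pos: [0.3285, 0.4534, 0.2098]
tcp_rot: [0.478, 0.878, -0.0, -0.001]
wrist_force: [0.5, 0.0, 0.5]
grip_width: 0.0423
grip_force: 0.0
```

```bash
python3 - <<'E'
from h import *
goto(.499,.271,.16,170.7)
E
```

```text
tcp [0.3285 0.4534 0.2098] closing 32.825863976281916 j7 -0.39071729585674403 norm shift [-0.9829  0.1776  0.1981] turn 0.49015668442225996 rows 5.091382630986591 4.90405867011431
```

Emit:
step_arm(deltas=[[[0,-0.98,0.18,0.2,0.49],[0,-0.98,0.18,0.2,0.49],[0,-0.98,0.18,0.2,0.49],[0,-0.98,0.18,0.2,0.49],[0,-0.98,0.18,0.2,0.49],[0,-0.98,0.18,0.2,0.49],[0,-0.98,0.18,0.2,0.49],[0,-0.98,0.18,0.2,0.49]]])

```text
time: 1.75
ee_pos: [0.4986, 0.2734, 0.1597]
tcp_rot: [0.761, 0.648, -0.0, -0.001]
wrist_force: [0.5, 0.5, -0.1]
grip_width: 0.0427
grip_force: 0.0
```

```bash
python3 - <<'E'
from h import *
snap('wrist','w1'); s=bot.sense(); print(s['ee_pos'],s['joint_pos'])
print(proj('w1',[[.499,.271,.015],[.499,.271,0]]), proj('w1',[s['ee_pos']]))
E
```

```text
[0.4984 0.2738 0.1599] [-0.9854  0.3021  0.4843  1.8642 -0.1657  1.0147 -0.5908]
[[275.8997 194.0346]
 [275.9279 189.7921]] [[273.4149 264.5516]]
```

View pics/w1.png

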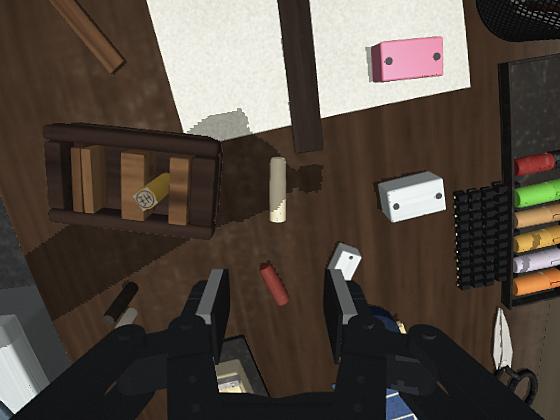

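The wrist view shows the cream seal upright at about (278,189), its ends at rows 157 and 221, nearly aligned with the fingers.

```bash
python3 - <<'E'
from h import *
c=load('w1'); im=c['im'].astype(int)
m=((im.min(2)>120)&(im[:,:,0]-im[:,:,2]>15)).astype(np.uint8); m[:,:255]=0; m[:,300:]=0; m[:150]=0; m[230:]=0
y,x=np.nonzero(m); print(len(x), cv2.minAreaRect(np.c_[x,y].astype(np.float32)))
r=cv2.boxPoints(cv2.minAreaRect(np.c_[x,y].astype(np.float32))); print(onz('w1',r,.013)[:,:2]); p=onz('w1',[r.mean(0)],.013); print(p)
t=[(90+622/5,140+408/5)]
print(tri('w1',[r.mean(0)],'top0',t), dep('w1',[(278,189)]))
goto(*p[0][:2],.05,170)
E
```

```text
616 ((278.0, 189.5), (63.0, 14.0), 90.0)
[[0.4999 0.3036]
 [0.5121 0.3016]
 [0.5031 0.2434]
 [0.4902 0.2455]]
[[0.5015 0.2743 0.013 ]]
[[0.5    0.2719 0.0029 0.0021]] [[0.5016 0.2752 0.0147]]
tcp [0.4984 0.2738 0.1599] closing -9.104934675554988 j7 -0.5908052785771838 norm shift [0.0037 0.0122 0.4395] turn 0.010414557954664352 rows 2.1985837388246567 0.10419852438242137
```

Emit:
step_arm(deltas=[[[0,0.01,0.01,0.2,0],[0,0.01,0.01,0.4,0],[0,0.01,0.01,0.55,0],[0,0.01,0.01,0.62,0],[0,0.01,0.01,0.62,0],[0,0.01,0.01,0.62,0]]])

```text
time: 2.4
ee_pos: [0.5025, 0.2746, 0.0054]
tcp_rot: [0.762, 0.648, 0.0, -0.0]
wrist_force: [-0.4, 1.0, -0.3]
grip_width: 0.0428
grip_force: 0.0
```

Emit:
step_arm(deltas=[[[-0.9,0,0,0,0],[-0.9,0,0,0,0],[-0.9,0,0,0,0],[-0.9,0,0,0,0],[-0.9,0,0,0,0],[-0.9,0,0,0,0],[-0.9,0,0,0,0],[-0.9,0,0,0,0]]], squeeze=25)

```text
time: 3.2
ee_pos: [0.5029, 0.2723, 0.0049]
tcp_rot: [0.763, 0.646, -0.0, -0.0]
wrist_force: [0.3, 0.3, -0.3]
grip_width: 0.0042
grip_force: 0.0
```

```bash
python3 - <<'E'
from h import *
snap('wrist','w2'); snap('top','t2'); print(bot.sense()['ee_pos'],proj('w2',[bot.sense()['ee_pos']]),proj('t2',[bot.sense()['ee_pos']]))
a=cv2.imread('pics/w2.png'); b=cv2.imread('pics/t2.png')
cv2.imwrite('pics/c2.png',np.hstack([cv2.resize(a[150:420,140:410],(400,400)),cv2.resize(b[140:240,130:230],(400,400))]))
E
```

```text
[0.503  0.2723 0.0049] [[273.9491 264.9611]] [[214.2404 219.7343]]
```

View pics/c2.png

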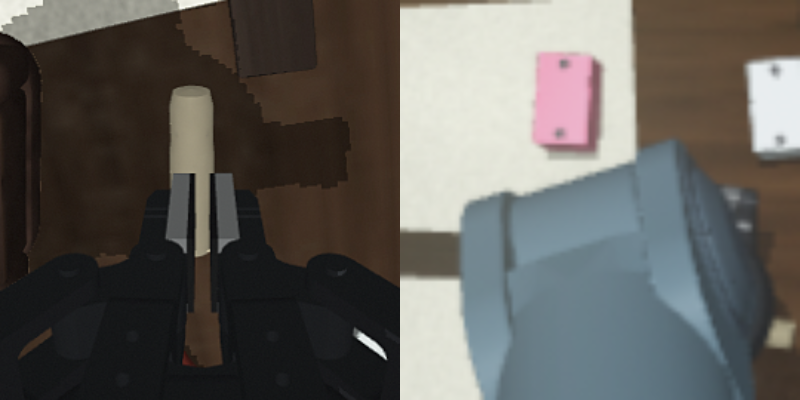

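The fingers closed to 4 mm, and the pads at crop (182,178) appear to sit above the seal, which runs beneath them at (202,220). I'll check the heights by depth.

```bash
python3 - <<'E'
from h import *
P=[(190,100),(190,130),(202,220),(178,176),(182,185),(222,185),(90,120),(205,350)]
px=[(140+u*.675,150+v*.675) for u,v in P]
for p,d in zip(P,dep('w2',px)): print(p,d)
d=load('w2')['d']; print(d[262:345:4,263:290:2])
c=load('w2'); print(c['pose'])
E
```

```text
(190, 100) [0.5052 0.3006 0.0121]
(190, 130) [0.5036 0.2912 0.0137]
(202, 220) [0.5018 0.2575 0.0131]
(178, 176) [0.4991 0.284  0.0301]
(182, 185) [0.5004 0.2837 0.0354]
(222, 185) [0.5117 0.2822 0.0361]
(90, 120) [ 0.4685  0.2945 -0.0012]
(205, 350) [ 0.4911  0.1858 -0.001 ]
[[0.1704 0.1711 0.1701 0.1701 0.1711 0.1697 0.1713 0.1719 0.1723 0.1725
  0.1758 0.1864 0.1878 0.1873]
 [0.1724 0.1717 0.1713 0.1702 0.1715 0.1715 0.171  0.1719 0.1723 0.1736
  0.1748 0.186  0.1873 0.1883]
 [0.1525 0.1527 0.1509 0.151  0.1508 0.1717 0.1735 0.1729 0.1737 0.1749
  0.1514 0.1521 0.1516 0.1517]
 [0.1478 0.1483 0.1475 0.1475 0.1483 0.1725 0.1731 0.1737 0.1742 0.1765
  0.148  0.1484 0.1493 0.1478]
 [0.1451 0.1454 0.1453 0.145  0.1459 0.1735 0.1744 0.1745 0.1757 0.1756
  0.1449 0.1447 0.1447 0.143 ]
 [0.1424 0.1423 0.1415 0.1414 0.1417 0.1736 0.1748 0.1745 0.1758 0.1763
  0.1422 0.1426 0.1418 0.142 ]
 [0.1393 0.1386 0.1384 0.1383 0.1387 0.1758 0.1752 0.1753 0.1758 0.1773
  0.1379 0.1394 0.1396 0.1398]
 [0.1354 0.1366 0.1354 0.1366 0.1376 0.1754 0.1744 0.1764 0.1766 0.1784
  0.136  0.1356 0.1356 0.1359]
[... 780 characters left out ...]
0.1993 0.1986
  0.1248 0.1233 0.1232 0.1227]
 [0.1129 0.1217 0.1241 0.1245 0.1374 0.2002 0.1995 0.2014 0.2004 0.199
  0.1255 0.1249 0.1253 0.116 ]
 [0.1119 0.1181 0.1243 0.1253 0.1368 0.2013 0.1999 0.201  0.2015 0.1999
  0.126  0.1245 0.1252 0.1162]
 [0.1113 0.1174 0.1263 0.1256 0.1369 0.2009 0.     0.2023 0.2008 0.2031
  0.1257 0.1253 0.1263 0.1168]
 [0.1124 0.117  0.1257 0.1259 0.138  0.2019 0.2032 0.2026 0.2026 0.2026
  0.1256 0.1262 0.126  0.1153]
 [0.1149 0.1173 0.1259 0.1275 0.1381 0.2037 0.2036 0.2031 0.2035 0.2031
  0.1266 0.1276 0.1254 0.116 ]]
[[ 0.9863 -0.1566 -0.0527  0.5178]
 [-0.1652 -0.9344 -0.3155  0.3538]
 [ 0.0002  0.3198 -0.9475  0.168 ]
 [ 0.      0.      0.      1.    ]]
```

```bash
python3 - <<'E'
from h import *
for fn,cols in [('w1',[214,220,224,328,332,338]),('w2',[260,264,268,286,292]),('wrist0',[190,200,210,340,350,360])]:
    c=load(fn); print(fn)
    for u in cols:
        col=c['d'][230:320,u]; j=np.nonzero((col>0)&(col<.17 if fn!='w2' else (col>0)&(col<.155)))[0]
        if len(j): print(u,230+j[0],dep(fn,[(u,230+j[0]+1),(u,230+j[0]+5)]).round(4).tolist())
print(load('w1')['pose'][:3,3], load('w2')['pose'][:3,3], bot.sense()['grip_width'])
E
```

```text
w1
214 269 [[0.4755, 0.2893, 0.1883], [0.4758, 0.2887, 0.1908]]
220 269 [[0.4778, 0.2885, 0.1873], [0.4783, 0.2882, 0.1906]]
224 269 [[0.4794, 0.2879, 0.1867], [0.4801, 0.2882, 0.1911]]
328 269 [[0.5236, 0.281, 0.1872], [0.5231, 0.2811, 0.1908]]
332 269 [[0.5254, 0.2804, 0.1866], [0.5248, 0.2808, 0.1907]]
338 269 [[0.5278, 0.2804, 0.1874], [0.5272, 0.2806, 0.1912]]
w2
260 267 [[0.4991, 0.2844, 0.03], [0.4993, 0.2848, 0.0345]]
264 267 [[0.5009, 0.2848, 0.0314], [0.501, 0.2845, 0.0346]]
268 267 [[0.5026, 0.2841, 0.0306], [0.5026, 0.2837, 0.0335]]
286 267 [[0.5102, 0.2824, 0.0297], [0.5101, 0.2823, 0.0332]]
292 267 [[0.5128, 0.2823, 0.0305], [0.5126, 0.2821, 0.0337]]
wrist0
[0.5132 0.3549 0.3229] [0.5178 0.3538 0.168 ] 0.004059284722738034
```

The fingertips really stand about 25 mm behind the reported TCP: 25 mm when shut, 27 mm at 42 mm open. I'll allow for that, open, and descend in small steps while watching the force.

Emit:
step_arm(deltas=[[[0,0,0,0,0],[0,0,0,0,0],[0,0,0,0,0],[0,0,0,0,0],[0,0,-0.006,0.04,0],[0,0,-0.006,0.06,0],[0,0,-0.006,0.06,0]]])

```text
time: 4.0
ee_pos: [0.5002, 0.272, -0.0115]
tcp_rot: [0.763, 0.647, -0.001, -0.0]
wrist_force: [0.4, -0.5, 0.4]
grip_width: 0.0424
grip_force: 0.0
```

Emit:
step_arm(deltas=[[[0,0,0,0.02,0],[0,0,0,0.03,0],[0,0,0,0.03,0]]])

```text
time: 4.3
ee_pos: [0.5012, 0.2723, -0.018]
tcp_rot: [0.763, 0.646, -0.0, -0.0]
wrist_force: [0.4, 0.6, 0.5]
grip_width: 0.0428
grip_force: 0.0
```

Emit:
step_arm(deltas=[[[0,0,0,0.01,0],[0,0,0,0.01,0],[-0.9,0,0,0.01,0],[-0.9,0,0,0.01,0],[-0.9,0,0,0.01,0],[-0.9,0,0,0.01,0],[-0.9,0,0,0.01,0],[-0.9,0,0,0.01,0]]])

```text
time: 5.1
ee_pos: [0.5018, 0.2727, -0.0198]
tcp_rot: [0.763, 0.646, 0.0, 0.0]
wrist_force: [-0.1, -0.9, 1.6]
grip_width: 0.0106
grip_force: 27.1
```

Emit:
step_arm(deltas=[[[-0.9,0,0,-0.1,0],[-0.9,0,0,-0.3,0],[-0.9,0,0,-0.48,0],[-0.9,0,0,-0.48,0]]])

```text
time: 5.5
ee_pos: [0.507, 0.2752, 0.1068]
tcp_rot: [0.763, 0.646, 0.007, 0.001]
wrist_force: [1.0, 0.7, 0.4]
grip_width: 0.0105
grip_force: 26.9
```

```bash
python3 - <<'E'
from h import *
print(bot.sense()['grip_width'],bot.sense()['grip_force'])
goto(.5926,-.0583,.1,101.4)
E
```

```text
0.010467031559446966 26.907317340373993
tcp [0.507  0.2752 0.1068] closing -9.492514334754729 j7 -0.5491187315530153 norm shift [-1.2593  0.5575  0.0203] turn 0.8041021084222092 rows 6.886872319807066 8.04510892494124
```

Emit:
step_arm(deltas=[[[-0.9,-0.63,0.28,0,0.4],[-0.9,-0.63,0.28,0,0.4],[-0.9,-0.63,0.28,0,0.4],[-0.9,-0.63,0.28,0,0.4],[-0.9,-0.63,0.28,0,0.4],[-0.9,-0.63,0.28,0,0.4],[-0.9,-0.63,0.28,0,0.4]]])

```text
time: 6.2
ee_pos: [0.544, 0.1078, 0.0993]
tcp_rot: [0.919, 0.394, -0.0, -0.001]
wrist_force: [-0.4, -0.0, -0.2]
grip_width: 0.0105
grip_force: 26.9
```

```bash
python3 - <<'E'
from h import *
goto(.5926,-.0583,.1,101.4)
E
```

```text
tcp [0.544  0.1078 0.0993] closing -43.60704271289923 j7 -0.7723005986964302 norm shift [-0.347   0.5992 -0.0034] turn 0.4071615464464338 rows 3.4618889256111545 4.073685365203812
```

Emit:
step_arm(deltas=[[[-0.9,-0.35,0.6,0,0.41],[-0.9,-0.35,0.6,0,0.41],[-0.9,-0.35,0.6,0,0.41],[-0.9,-0.35,0.6,0,0.41],[-0.9,-0.35,0.6,0,0.41],[-0.9,-0.35,0.6,0,0.41],[-0.9,-0.35,0.6,0,0.41]]])

```text
time: 6.9
ee_pos: [0.5922, -0.0576, 0.0992]
tcp_rot: [0.995, 0.098, -0.001, -0.001]
wrist_force: [-0.0, 1.3, -0.3]
grip_width: 0.0103
grip_force: 26.9
```

```bash
python3 - <<'E'
from h import *
snap('wrist','w3'); goto(.5926,-.0583,.1,101.4)
cv2.imwrite('pics/w3b.png',cv2.resize(cv2.imread('pics/w3.png'),(800,600)))
E
```

```text
tcp [ 0.5923 -0.0577  0.0994] closing -78.72088881676501 j7 -0.9791891830690829 norm shift [ 0.0008  0.0028 -0.0025] turn -0.0014066052542601119 rows 0.01906833757069919 0.014073203348666555
```

View pics/w3b.png

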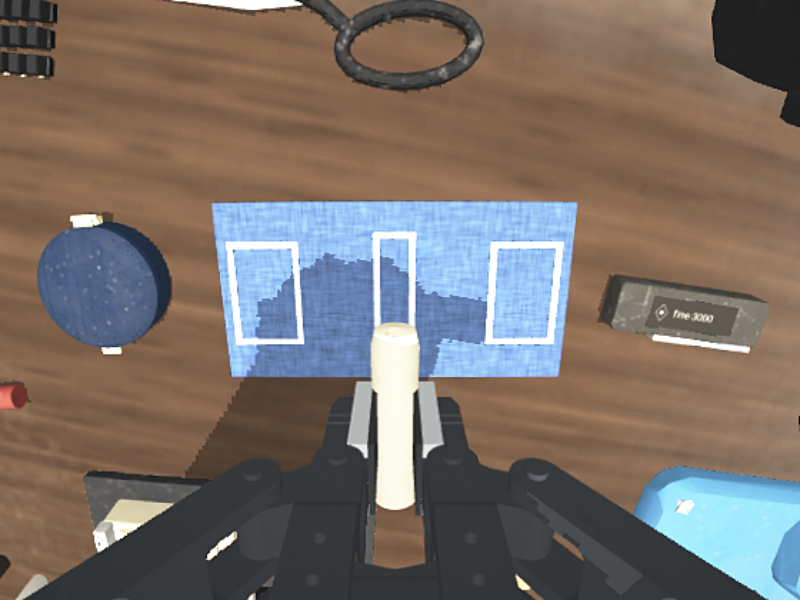

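The wrist view shows the mat with corners (213,202), (577,202), (560,377) and (232,377). The seal is held straight, with its top front edge at about (396,343) and its back at (395,508).

```bash
python3 - <<'E'
from h import *
k=.7
mc=rect('w3',np.array([(213,202),(577,202),(560,377),(232,377)])*k,.002)
rect('w3',np.array([(374,233),(415,233),(415,320),(374,320)])*k,.002)
rect('w3',np.array([(227,242),(297,242),(303,344),(236,344)])*k,.002)
rect('w3',np.array([(491,242),(563,242),(555,343),(486,343)])*k,.002)
s=onz('w3',np.array([(396,343),(395,508)])*k,.134);print(s,s.mean(0),np.linalg.norm(s[0]-s[1]),np.degrees(np.arctan2(*(s[0]-s[1])[[1,0]])))
print(dep('w3',np.array([(396,360),(395,480),(500,230),(395,215)])*k), bot.sense()['ee_pos'])
E
```

```text
c [ 0.5941 -0.0573] sides [187.9624 100.0431 189.7178 100.2044] ang01 -78.72122015185494 ang12 -168.41440402495823
c [ 0.6031 -0.055 ] sides [21.3128 48.2137 22.5307 48.2255] ang01 -78.72499847848155 ang12 -168.76927704396297
c [0.5801 0.0119] sides [37.3213 57.9759 38.1608 58.378 ] ang01 -78.7824211929089 ang12 -169.35033524076977
c [ 0.6078 -0.1257] sides [38.2786 57.6791 39.1688 57.3079] ang01 -78.65496332253178 ang12 -167.6671452495732
[[ 0.6211 -0.0522  0.134 ]
 [ 0.5656 -0.063   0.134 ]] [ 0.5934 -0.0576  0.134 ] 0.05660682911215217 10.972686417224446
[[ 0.615  -0.0534  0.1315]
 [ 0.5754 -0.061   0.133 ]
 [ 0.639  -0.1041  0.0009]
 [ 0.6357 -0.0488  0.0002]] [ 0.5923 -0.0577  0.0994]
```

Emit:
step_arm(deltas=[[[-0.9,-0.004,-0.002,0.15,0],[-0.9,-0.004,-0.002,0.3,0],[-0.9,-0.004,-0.002,0.4,0],[-0.9,-0.004,-0.002,0.44,0],[-0.9,-0.004,-0.002,0.44,0],[-0.9,-0.004,-0.002,0.44,0]]])

```text
time: 7.55
ee_pos: [0.5924, -0.0604, -0.009]
tcp_rot: [0.995, 0.096, 0.001, -0.0]
wrist_force: [0.4, 0.0, 0.5]
grip_width: 0.0105
grip_force: 26.9
```

Emit:
step_arm(deltas=[[[-0.9,0,0,0.01,0],[-0.9,0,0,0.02,0],[-0.9,0,0,0.02,0],[-0.9,0,0,0.02,0]]])

```text
time: 7.95
ee_pos: [0.5915, -0.061, -0.0146]
tcp_rot: [0.995, 0.095, 0.0, -0.0]
wrist_force: [0.3, -0.1, -0.5]
grip_width: 0.0103
grip_force: 26.9
```

Emit:
step_arm(deltas=[[[-0.9,-0.008,-0.014,0,0],[-0.9,-0.008,-0.014,0.006,0],[-0.9,-0.008,-0.014,0.01,0],[-0.9,-0.008,-0.014,0.01,0]]])

```text
time: 8.35
ee_pos: [0.5886, -0.0578, -0.0177]
tcp_rot: [0.995, 0.095, -0.0, -0.0]
wrist_force: [-0.7, -0.4, 0.3]
grip_width: 0.0101
grip_force: 26.8
```

Emit:
step_arm(deltas=[[[-0.9,0.017,0,-0.008,0],[-0.9,0.017,0,-0.008,0],[-0.9,0.017,0,0,0],[-0.9,0.017,0,0.002,0],[-0.9,0.017,0,0.002,0]]])

```text
time: 8.85
ee_pos: [0.5932, -0.0572, -0.0178]
tcp_rot: [0.995, 0.095, 0.0, -0.0]
wrist_force: [0.7, -0.3, 2.0]
grip_width: 0.0104
grip_force: 27.2
```

Emit:
step_arm(deltas=[[[-0.4,0,0,0,0],[-0.4,0,0,0,0],[-0.4,0,0,0,0],[-0.4,0,0,0,0],[-0.4,0,0,-0.1,0],[-0.4,0,0,-0.3,0],[-0.4,0,0,-0.5,0],[-0.4,0,0,-0.5,0]]])

```text
time: 9.65
ee_pos: [0.5989, -0.0588, 0.1144]
tcp_rot: [0.995, 0.095, 0.007, 0.001]
wrist_force: [0.3, -1.2, 0.0]
grip_width: 0.0255
grip_force: 0.0
```

```bash
python3 - <<'E'
from h import *
snap('wrist','w4'); print(bot.sense()['ee_pos'])
cv2.imwrite('pics/w4b.png',cv2.resize(cv2.imread('pics/w4.png')[120:330,140:420],(800,600)))
E
```

```text
[ 0.5964 -0.0579  0.1113]
```

View pics/w4b.png

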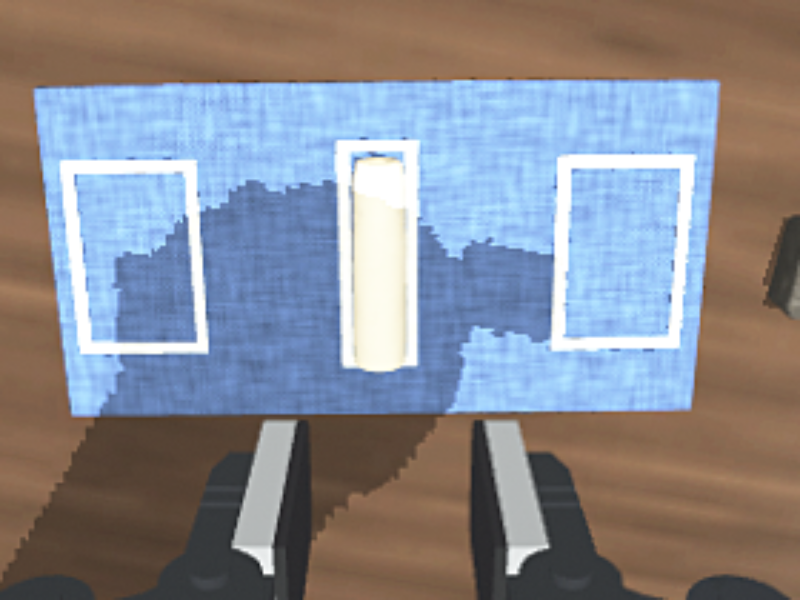

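The seal lies inside its outline, with about 3.6 mm in front and 4.4 mm behind and centred sideways. Next is the metal foot.

```bash
python3 - <<'E'
from h import *
goto(.6185,.2492,.11,94.9)
E
```

```text
tcp [ 0.5964 -0.0579  0.1113] closing -79.09278060698219 j7 -0.9907006078281623 norm shift [ 0.3193 -1.1896  0.0064] turn 0.06989717153187731 rows 6.1584385504185875 0.6993270539019565
```

Emit:
step_arm(deltas=[[[0.4,0.16,-0.6,0,0.07],[0.4,0.16,-0.6,0,0.07],[0.4,0.16,-0.6,0,0.07],[0.4,0.16,-0.6,0,0.07],[0.4,0.16,-0.6,0,0.07]]])

```text
time: 10.2
ee_pos: [0.6023, 0.1015, 0.1052]
tcp_rot: [0.999, 0.046, -0.002, -0.0]
wrist_force: [0.4, -0.7, 0.4]
grip_width: 0.0596
grip_force: 0.0
```

```bash
python3 - <<'E'
from h import *
goto(.6185,.2492,.11,94.9)
E
```

```text
tcp [0.6023 0.1015 0.1052] closing -84.70147680226825 j7 -1.3392721232703522 norm shift [ 0.119  -0.5822 -0.0195] turn 0.004637027963996606 rows 2.972539575725035 0.04639385305375086
```

Emit:
step_arm(deltas=[[[0.4,0.12,-0.58,-0.02,0],[0.4,0.12,-0.58,-0.02,0],[0.4,0.12,-0.58,-0.02,0],[0.4,0.12,-0.58,-0.02,0],[0.4,0.12,-0.58,-0.02,0]]])

```text
time: 10.7
ee_pos: [0.6206, 0.2445, 0.1108]
tcp_rot: [0.999, 0.044, -0.001, 0.001]
wrist_force: [-0.9, -0.2, -0.4]
grip_width: 0.0594
grip_force: 0.0
```

```bash
python3 - <<'E'
from h import *
snap('wrist','w5'); print(bot.sense()['ee_pos'],proj('w5',[.6185,.2492,.034]))
c=load('w5'); im=c['im'].astype(int); u,v=proj('w5',[.6185,.2492,.034])[0]
# top-face pixels by depth height
ys,xs=np.mgrid[0:420,0:560]; o,r=rays('w5',np.c_[xs.ravel(),ys.ravel()]); P=(o+r*c['d'].ravel()[:,None]).reshape(420,560,3)
m=(abs(P[:,:,2]-.034)<.007)&(abs(P[:,:,0]-.6185)<.05)&(abs(P[:,:,1]-.2492)<.04)
print(m.sum(),np.median(P[m][:,2])); q=P[m&(P[:,:,2]>.030)][:,:2]
R=cv2.minAreaRect((q*1e3).astype(np.float32)); print(R, cv2.boxPoints(R))
cv2.imwrite('pics/w5b.png',cv2.resize(cv2.imread('pics/w5.png')[100:310,140:420],(800,600)))
E
```

```text
[0.621  0.2418 0.1111] [[269.6296 219.2205]]
2714 0.03306014264206557
((619.9152221679688, 250.87075805664062), (49.96682357788086, 29.749958038330078), 5.520002841949463) [[593.6168 263.2735]
 [596.4785 233.6615]
 [646.2136 238.468 ]
 [643.3519 268.08  ]]
```

View pics/w5b.png

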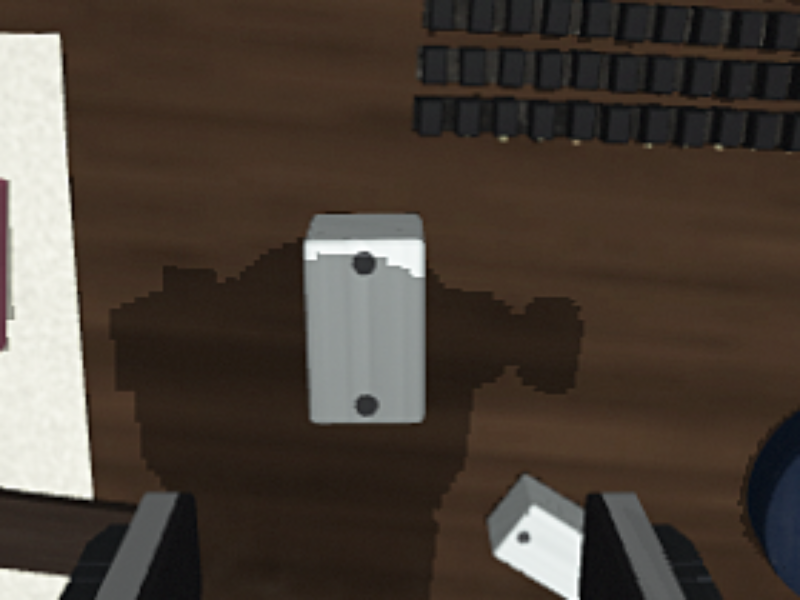

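The larger two-screw silver block is confirmed at crop (365,330). The depth fit gives its centre at (0.620, 0.251), 50 x 30 mm, top at 33 mm.

```bash
cat >> h.py <<'E'
def topfit(fn,c0,z,dz=.004,rad=.045):
    c=load(fn); ys,xs=np.mgrid[0:420,0:560]; o,r=rays(fn,np.c_[xs.ravel(),ys.ravel()]); P=(o+r*c['d'].ravel()[:,None])
    m=(abs(P[:,2]-z)<dz)&(np.hypot(P[:,0]-c0[0],P[:,1]-c0[1])<rad)&(c['d'].ravel()>0)
    print(m.sum(),'z',np.median(P[m][:,2]),cv2.minAreaRect((P[m][:,:2]*1e3).astype(np.float32)))
E
python3 - <<'E'
from h import *
goto(.6195,.2505,-.014,95.4)
E
```

```text
tcp [0.621  0.2418 0.1111] closing -85.21131735128913 j7 -1.5532027218530742 norm shift [-0.0023 -0.0364  0.5005] turn -0.007113000369710756 rows 2.509012089235688 0.07116616429442733
```

Emit:
step_arm(deltas=[[[0.4,0,-0.036,0.1,-0.01],[0.4,0,-0.036,0.2,-0.01],[0.4,0,-0.036,0.25,-0.01],[0.4,0,-0.036,0.25,-0.01],[0.4,0,-0.036,0.25,-0.01]]])

```text
time: 11.25
ee_pos: [0.6211, 0.2514, 0.05]
tcp_rot: [0.999, 0.049, 0.0, 0.001]
wrist_force: [-0.2, 0.1, 0.7]
grip_width: 0.0595
grip_force: 0.0
```

```bash
python3 - <<'E'
from h import *
goto(.6195,.2505,-.014,95.4)
E
```

```text
tcp [0.6211 0.2514 0.05  ] closing -84.3961005112792 j7 -1.516912944099039 norm shift [-0.0067  0.0026  0.2559] turn 0.002372478280874255 rows 1.2798819312328003 0.023736843855741777
```

Emit:
step_arm(deltas=[[[0.4,-0.006,0,0.1,0],[0.4,-0.006,0,0.2,0],[0.4,-0.006,0,0.25,0],[0.4,-0.006,0,0.25,0]]])

```text
time: 11.65
ee_pos: [0.6179, 0.2529, -0.014]
tcp_rot: [0.999, 0.05, -0.001, 0.001]
wrist_force: [-0.0, 0.2, -0.3]
grip_width: 0.0599
grip_force: 0.0
```

Emit:
step_arm(deltas=[[[-0.6,0,0,0,0],[-0.6,0,0,0,0],[-0.6,0,0,0,0],[-0.6,0,0,0,0],[-0.6,0,0,0,0],[-0.6,0,0,0,0]]], squeeze=40)

```text
time: 12.25
ee_pos: [0.6207, 0.2538, -0.011]
tcp_rot: [0.999, 0.05, 0.002, -0.0]
wrist_force: [-0.2, -0.5, 6.0]
grip_width: 0.0291
grip_force: 40.8
```

Emit:
step_arm(deltas=[[[-0.6,0,0,-0.1,0],[-0.6,0,0,-0.25,0],[-0.6,0,0,-0.4,0],[-0.6,0,0,-0.4,0]]])

```text
time: 12.65
ee_pos: [0.6234, 0.2547, 0.0931]
tcp_rot: [0.999, 0.05, 0.005, -0.002]
wrist_force: [0.3, -0.4, 0.0]
grip_width: 0.0296
grip_force: 40.1
```

```bash
python3 - <<'E'
from h import *
print(bot.sense()['grip_width']);goto(.580,.012,.09,101.3)
E
```

```text
0.029646243614569495
tcp [0.6234 0.2547 0.0931] closing -84.23471733395674 j7 -1.5393593089264395 norm shift [-0.2702  0.9486  0.0063] turn -0.06439936042983171 rows 4.931579626290159 0.6443209934757549
```

Emit:
step_arm(deltas=[[[-0.6,-0.27,0.95,0,-0.065],[-0.6,-0.27,0.95,0,-0.065],[-0.6,-0.27,0.95,0,-0.065],[-0.6,-0.27,0.95,0,-0.065],[-0.6,-0.27,0.95,0,-0.065],[-0.6,-0.27,0.95,0,-0.065],[-0.6,-0.27,0.95,0,-0.065],[-0.6,-0.27,0.95,0,-0.065]]])

```text
time: 13.45
ee_pos: [0.5753, 0.0123, 0.0863]
tcp_rot: [0.995, 0.1, -0.0, -0.001]
wrist_force: [0.5, -0.3, -1.5]
grip_width: 0.0292
grip_force: 40.1
```

```bash
python3 - <<'E'
from h import *
snap('wrist','w6'); s=bot.sense();goto(.580,.012,.09,101.3)
topfit('w6',s['ee_pos'][:2],s['ee_pos'][2]+.045,.008)
d=load('w6')['d']; print(bot.sense()['grip_width'])
cv2.imwrite('pics/w6b.png',cv2.resize(cv2.imread('pics/w6.png')[130:340,140:420],(800,600)))
E
```

```text
tcp [0.5755 0.013  0.0863] closing -78.44718702752712 j7 -1.0909294924626687 norm shift [ 0.0168  0.0074 -0.0147] turn 0.002941612507603879 rows 0.11778094593822484 0.02943107944969681
9864 z 0.13040139902233286 ((574.71142578125, 12.1766357421875), (50.67951202392578, 56.755855560302734), 11.972403526306152)
0.029274242564276624
```

View pics/w6b.png

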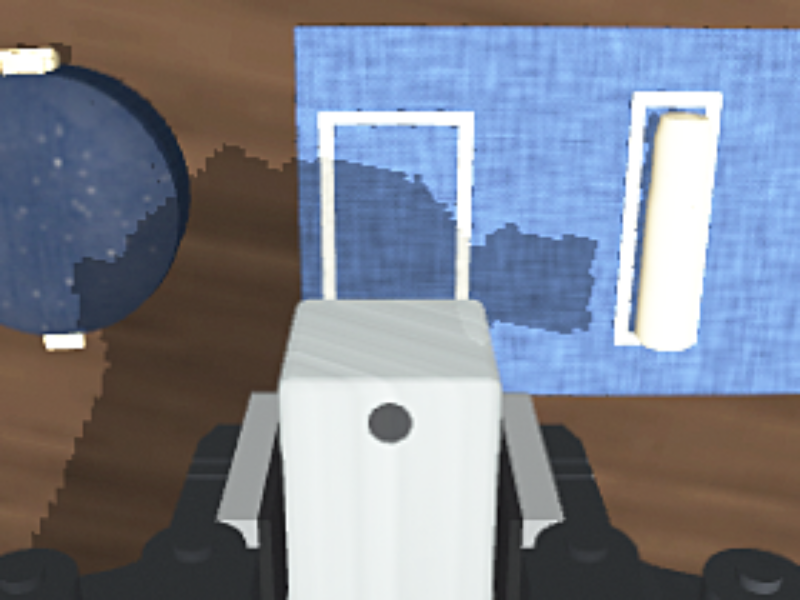

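The foot is held straight and the outline ahead is clear. I'll lower it with an intermediate check.

Emit:
step_arm(deltas=[[[-0.6,0.02,0.004,0.1,0],[-0.6,0.02,0.004,0.2,0],[-0.6,0.02,0.004,0.3,0],[-0.6,0.02,0.004,0.34,0],[-0.6,0.02,0.004,0.34,0],[-0.6,0.02,0.004,0.34,0]]])

```text
time: 14.1
ee_pos: [0.5815, 0.0113, 0.0025]
tcp_rot: [0.995, 0.1, 0.0, 0.0]
wrist_force: [1.1, -0.2, -1.3]
grip_width: 0.0295
grip_force: 40.1
```

```bash
python3 - <<'E'
from h import *
goto(.5807,.012,-.009,101.3)
E
```

```text
tcp [0.5815 0.0113 0.0025] closing -78.5571020188153 j7 -1.0068584641683247 norm shift [-0.0024 -0.0036  0.046 ] turn 0.0016626935107508136 rows 0.23077263772323964 0.01663538779798802
```

Emit:
step_arm(deltas=[[[-0.6,-0.002,-0.003,0.02,0],[-0.6,-0.002,-0.003,0.035,0],[-0.6,-0.002,-0.003,0.042,0],[-0.6,-0.002,-0.003,0.042,0]]])

```text
time: 14.5
ee_pos: [0.5799, 0.0112, -0.0086]
tcp_rot: [0.995, 0.099, -0.0, -0.0]
wrist_force: [0.1, 0.3, -1.0]
grip_width: 0.0295
grip_force: 40.1
```

Emit:
step_arm(deltas=[[[-0.6,0.002,-0.003,0.006,0],[-0.6,0.002,-0.003,0.01,0],[-0.6,0.002,-0.003,0.01,0]]])

```text
time: 14.8
ee_pos: [0.5803, 0.0113, -0.0091]
tcp_rot: [0.995, 0.099, -0.0, -0.001]
wrist_force: [-4.8, -0.9, 12.2]
grip_width: 0.0297
grip_force: 41.8
```

Emit:
step_arm(deltas=[[[0.05,0,0,-0.006,0],[0.05,0,0,-0.006,0],[0.05,0,0,-0.006,0],[0.05,0,0,-0.006,0],[0.05,0,0,-0.1,0],[0.05,0,0,-0.3,0],[0.05,0,0,-0.5,0],[0.05,0,0,-0.5,0]]])

```text
time: 15.6
ee_pos: [0.5866, 0.0112, 0.121]
tcp_rot: [0.995, 0.099, 0.007, -0.0]
wrist_force: [1.0, -0.4, 0.4]
grip_width: 0.045
grip_force: 0.0
```

```bash
python3 - <<'E'
from h import *
snap('wrist','w7'); topfit('w7',(.58,.012),.036,.005,.035)
rect('w7',[[1,1],[2,1],[2,2],[1,2]],.002)
goto(.4533,-.162,.11,106.5)
E
```

```text
2511 z 0.0350235419461461 ((579.5200805664062, 11.26965618133545), (50.30324935913086, 29.75806999206543), 12.041000366210938)
c [0.7047 0.2518] sides [0.9067 0.7524 0.9066 0.7531] ang01 -85.22277506070425 ang12 -174.90301965203614
tcp [0.584  0.0118 0.118 ] closing -78.646614774438 j7 -1.1144238580337196 norm shift [-0.6499  0.5788  0.0266] turn -0.05988358209715267 rows 4.353154628237024 0.5991402531359762
```

View pics/w7.png

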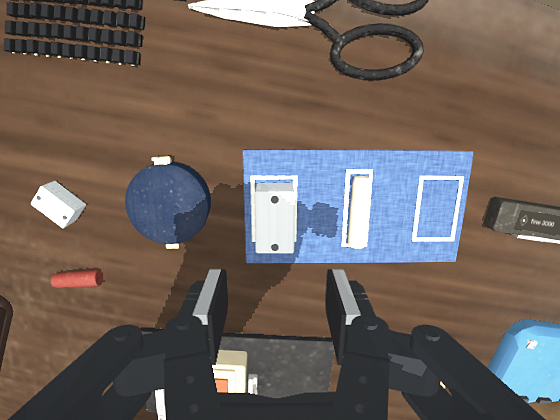

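The metal foot sits inside its outline: centre (0.5795, 0.0113), angle within 1°. Next is the wood foot.

Emit:
step_arm(deltas=[[[0.4,-0.65,0.58,0.02,-0.06],[0.4,-0.65,0.58,0.02,-0.06],[0.4,-0.65,0.58,0.02,-0.06],[0.4,-0.65,0.58,0.02,-0.06],[0.4,-0.65,0.58,0.02,-0.06],[0.4,-0.65,0.58,0.02,-0.06]]])

```text
time: 16.25
ee_pos: [0.4462, -0.1645, 0.1079]
tcp_rot: [0.99, 0.14, -0.001, -0.001]
wrist_force: [-0.3, 0.5, -0.1]
grip_width: 0.0601
grip_force: 0.0
```

```bash
python3 - <<'E'
from h import *
snap('wrist','w8'); topfit('w8',(.4533,-.162),.034,.005,.04)
goto(.4533,-.162,.05,107)
E
```

```text
2850 z 0.03305864947322744 ((454.5648498535156, -161.78199768066406), (50.133056640625, 30.018423080444336), 17.422344207763672)
tcp [ 0.4484 -0.1625  0.1082] closing -73.65198775812019 j7 -0.7543440696762171 norm shift [0.0196 0.004  0.2328] turn -0.007586222041262421 rows 1.1684340338310661 0.07590078674274568
```

Emit:
step_arm(deltas=[[[0.4,0.024,0.004,0.1,-0.01],[0.4,0.024,0.004,0.2,-0.01],[0.4,0.024,0.004,0.23,-0.01],[0.4,0.024,0.004,0.23,-0.01]]])

```text
time: 16.7
ee_pos: [0.4552, -0.1597, 0.05]
tcp_rot: [0.988, 0.153, -0.002, -0.0]
wrist_force: [-1.1, -0.1, 0.2]
grip_width: 0.0597
grip_force: 0.0
```

```bash
python3 - <<'E'
from h import *
goto(.4545,-.1618,-.013,107.4)
E
```

```text
tcp [ 0.4552 -0.1597  0.05  ] closing -72.44962619403701 j7 -0.6300525758452824 norm shift [-0.0044  0.0075  0.2522] turn 0.0017496786818729496 rows 1.2615095239461631 0.017505681718626258
```

Emit:
step_arm(deltas=[[[0.4,-0.004,0.007,0.1,0],[0.4,-0.004,0.007,0.2,0],[0.4,-0.004,0.007,0.25,0],[0.4,-0.004,0.007,0.25,0]]])

```text
time: 17.1
ee_pos: [0.4547, -0.1627, -0.0118]
tcp_rot: [0.988, 0.152, -0.001, -0.0]
wrist_force: [0.5, 0.4, 0.3]
grip_width: 0.06
grip_force: 0.0
```

Emit:
step_arm(deltas=[[[-0.6,0,0,0,0],[-0.6,0,0,0,0],[-0.6,0,0,0,0],[-0.6,0,0,0,0],[-0.6,0,0,0,0],[-0.6,0,0,0,0]]])

```text
time: 17.7
ee_pos: [0.4568, -0.1636, -0.0097]
tcp_rot: [0.989, 0.151, 0.001, 0.0]
wrist_force: [0.4, 1.3, 6.8]
grip_width: 0.0295
grip_force: 41.2
```

Emit:
step_arm(deltas=[[[-0.6,0,0,-0.1,0],[-0.6,0,0,-0.25,0],[-0.6,0,0,-0.4,0],[-0.6,0,0,-0.4,0]]])

```text
time: 18.1
ee_pos: [0.4592, -0.1649, 0.0932]
tcp_rot: [0.989, 0.151, 0.005, 0.001]
wrist_force: [1.6, -0.4, -1.5]
grip_width: 0.0295
grip_force: 40.3
```

```bash
python3 - <<'E'
from h import *
goto(.6078,-.126,.09,101.3)
E
```

```text
tcp [ 0.4592 -0.1649  0.0932] closing -72.65035446908176 j7 -0.688178305246273 norm shift [0.6136 0.0289 0.0184] turn 0.07039082206205614 rows 3.0726997646586276 0.7042660687914167
```

Emit:
step_arm(deltas=[[[-0.6,0.61,0.03,0,0.07],[-0.6,0.61,0.03,0,0.07],[-0.6,0.61,0.03,0,0.07],[-0.6,0.61,0.03,0,0.07],[-0.6,0.61,0.03,0,0.07],[-0.6,0.61,0.03,0,0.07],[-0.6,0.61,0.03,0,0.07]]])

```text
time: 18.8
ee_pos: [0.6007, -0.1262, 0.0883]
tcp_rot: [0.995, 0.098, -0.001, -0.0]
wrist_force: [-0.1, -0.1, -1.3]
grip_width: 0.029
grip_force: 40.3
```

```bash
python3 - <<'E'
from h import *
snap('wrist','w9'); s=bot.sense();goto(.6078,-.126,-.007,101.3)
topfit('w9',s['ee_pos'][:2],s['ee_pos'][2]+.045,.008)
E
```

```text
tcp [ 0.601  -0.1261  0.0886] closing -78.7938788396354 j7 -0.8334781213639829 norm shift [0.0272 0.0051 0.3825] turn -0.0010923298997264203 rows 1.9173116650342696 0.010928852111223334
9546 z 0.1310147089582091 ((599.7379760742188, -126.44549560546875), (50.324432373046875, 56.84170913696289), 12.134864807128906)
```

Emit:
step_arm(deltas=[[[-0.6,0.032,0.006,0.1,0],[-0.6,0.032,0.006,0.2,0],[-0.6,0.032,0.006,0.3,0],[-0.6,0.032,0.006,0.34,0],[-0.6,0.032,0.006,0.34,0],[-0.6,0.032,0.006,0.34,0]]])

```text
time: 19.45
ee_pos: [0.6115, -0.1256, 0.005]
tcp_rot: [0.995, 0.099, 0.001, 0.0]
wrist_force: [0.2, 0.2, -1.7]
grip_width: 0.0294
grip_force: 40.3
```

```bash
python3 - <<'E'
from h import *
goto(.609,-.1258,-.008,101.3)
E
```

```text
tcp [ 0.6115 -0.1256  0.005 ] closing -78.68194949614045 j7 -0.7701020610543504 norm shift [-0.0102 -0.0011  0.0518] turn 0.00021002714932895748 rows 0.26421394658963393 0.0021013392153166176
```

Emit:
step_arm(deltas=[[[-0.6,-0.01,-0.001,0.025,0],[-0.6,-0.01,-0.001,0.045,0],[-0.6,-0.01,-0.001,0.05,0],[-0.6,-0.01,-0.001,0.05,0]]])

```text
time: 19.85
ee_pos: [0.6089, -0.1253, -0.0076]
tcp_rot: [0.995, 0.099, 0.0, -0.0]
wrist_force: [-1.8, 1.8, 3.8]
grip_width: 0.0294
grip_force: 40.9
```

Contact felt. I'll release and rise.

Emit:
step_arm(deltas=[[[0.05,0,0,0,0],[0.05,0,0,0,0],[0.05,0,0,0,0],[0.05,0,0,0,0],[0.05,0,0,-0.1,0],[0.05,0,0,-0.3,0],[0.05,0,0,-0.5,0],[0.05,0,0,-0.5,0]]])

```text
time: 20.65
ee_pos: [0.6146, -0.1278, 0.1243]
tcp_rot: [0.995, 0.099, 0.007, 0.002]
wrist_force: [0.4, -0.5, -0.2]
grip_width: 0.0447
grip_force: 0.0
```

```bash
python3 - <<'E'
from h import *
snap('wrist','w10'); topfit('w10',(.6078,-.126),.036,.005,.035);topfit('w10',(.58,.012),.036,.005,.035)
cc=load('w10')['im'].astype(int); 
goto(.5363,.413,.12,0)
E
```

```text
2441 z 0.03504457088294077 ((607.6371459960938, -125.58295440673828), (50.139732360839844, 29.966360092163086), 11.316305160522461)
2306 z 0.035041735325731516 ((579.7295532226562, 11.012847900390625), (49.84951400756836, 30.83378791809082), 11.38029956817627)
tcp [ 0.6123 -0.1266  0.121 ] closing -78.66271999339568 j7 -0.8540161475168151 norm shift [ 0.1264 -2.1758 -0.001 ] turn -0.9152823083060846 rows 10.897509231121694 9.157476134271908
```

View pics/w10.png

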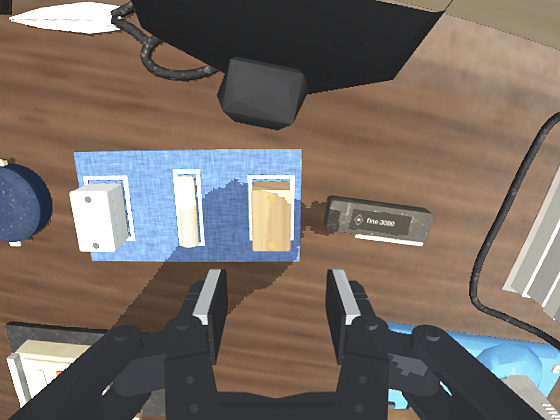

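Both feet fit, with centres 139.4 mm apart and angles 11.3° and 11.4°. Next is the bar.

Emit:
step_arm(deltas=[[[0.2,0.06,-1,0,-0.45],[0.2,0.06,-1,0,-0.45],[0.2,0.06,-1,0,-0.45],[0.2,0.06,-1,0,-0.45],[0.2,0.06,-1,0,-0.45],[0.2,0.06,-1,0,-0.45]]])

```text
time: 21.3
ee_pos: [0.5709, 0.1351, 0.1143]
tcp_rot: [0.903, 0.43, -0.001, -0.004]
wrist_force: [-0.2, 0.7, -0.6]
grip_width: 0.0512
grip_force: 0.0
```

```bash
python3 - <<'E'
from h import *
goto(.5363,.413,.12,-1.7)
E
```

```text
tcp [0.5709 0.1351 0.1143] closing -39.019869216526494 j7 -0.7048992616709009 norm shift [ 0.7765 -0.8078 -0.016 ] turn -0.4342363961613758 rows 5.602844729743268 4.344571503670138
```

Emit:
step_arm(deltas=[[[0.2,0.78,-0.81,-0.02,-0.43],[0.2,0.78,-0.81,-0.02,-0.43],[0.2,0.78,-0.81,-0.02,-0.43],[0.2,0.78,-0.81,-0.02,-0.43],[0.2,0.78,-0.81,-0.02,-0.43],[0.2,0.78,-0.81,-0.02,-0.43],[0.2,0.78,-0.81,-0.02,-0.43],[0.2,0.78,-0.81,-0.02,-0.43]]])

```text
time: 22.1
ee_pos: [0.5425, 0.403, 0.1195]
tcp_rot: [0.724, 0.689, -0.002, -0.0]
wrist_force: [0.1, -0.9, -0.1]
grip_width: 0.0511
grip_force: 0.0
```

```bash
python3 - <<'E'
from h import *
snap('wrist','w11'); topfit('w11',(.5363,.413),.009,.003,.12); goto(.5363,.413,.03,-1.7)
cv2.imwrite('pics/w11b.png',cv2.resize(cv2.imread('pics/w11.png'),(800,600)))
E
```

```text
5610 z 0.006555297711322461 ((557.0826416015625, 415.5736389160156), (227.7079315185547, 186.8294219970703), 81.74967956542969)
tcp [0.5437 0.4007 0.1198] closing -3.0419451912021302 j7 -0.5477357058708328 norm shift [ 0.0485 -0.0316  0.3593] turn -0.01561424131185466 rows 1.8196146811496117 0.1562217917581058
```

View pics/w11b.png

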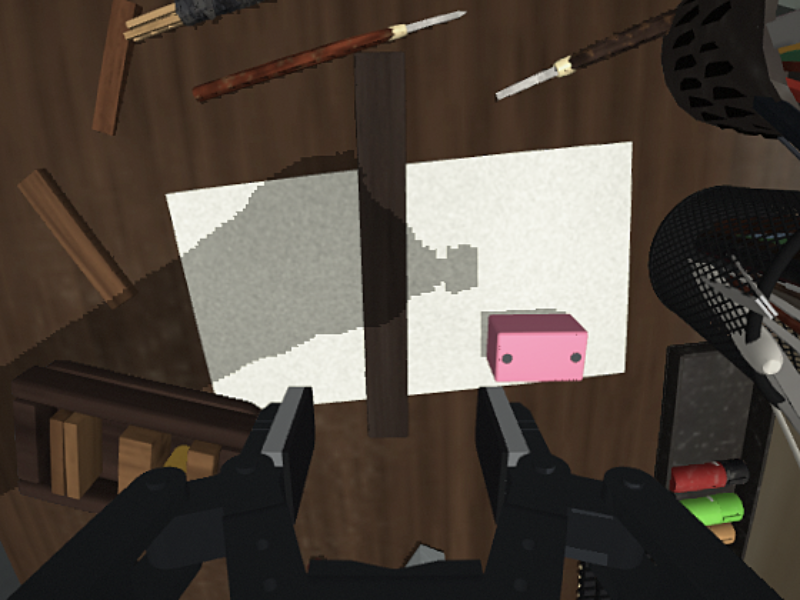

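The bar runs from (380,53) to (388,437) in the 800x600 wrist view, between the fingers. The pink block at (540,350) is clear.

```bash
python3 - <<'E'
from h import *
k=.7
rect('w11',np.array([(355,53),(404,53),(408,437),(367,437)])*k,.0075)
# depth edges along rows
for v in (80,120,260,290):
    row=load('w11')['im'][v].astype(int).sum(1); x=np.arange(225,310)
    g=np.abs(np.diff(row[x])); i=np.argsort(g)[-4:]; print(v,sorted(x[i]))
goto(.5363,.413,.03,-1.7)
E
```

```text
c [0.5382 0.4153] sides [ 24.5764 221.979   26.0407 222.086 ] ang01 -2.9319478836916817 ang12 -92.11736918934722
80 [np.int64(247), np.int64(248), np.int64(249), np.int64(282)]
120 [np.int64(249), np.int64(250), np.int64(283), np.int64(284)]
260 [np.int64(254), np.int64(255), np.int64(284), np.int64(285)]
290 [np.int64(256), np.int64(257), np.int64(285), np.int64(286)]
tcp [0.5437 0.4007 0.1198] closing -3.0419451912021302 j7 -0.5477357058708328 norm shift [ 0.0485 -0.0316  0.3593] turn -0.01561424131185466 rows 1.8196146811496117 0.1562217917581058
```

Emit:
step_arm(deltas=[[[0.2,0.055,-0.028,0.15,-0.01],[0.2,0.055,-0.028,0.3,-0.01],[0.2,0.055,-0.028,0.4,-0.01],[0.2,0.055,-0.028,0.4,-0.01],[0.2,0.055,-0.028,0.4,-0.01]]])

```text
time: 22.65
ee_pos: [0.5388, 0.4138, 0.0213]
tcp_rot: [0.721, 0.693, -0.001, 0.001]
wrist_force: [0.1, -0.8, 0.2]
grip_width: 0.0513
grip_force: 0.0
```

```bash
python3 - <<'E'
from h import *
goto(.5375,.4145,-.022,-2)
E
```

```text
tcp [0.5388 0.4138 0.0213] closing -2.333634903948841 j7 -0.5177323659761274 norm shift [ 0.0028 -0.0052  0.1731] turn -0.0038820183823216215 rows 0.8660333888180133 0.03883991896959816
```

Emit:
step_arm(deltas=[[[0.2,0.003,-0.005,0.06,0],[0.2,0.003,-0.005,0.12,0],[0.2,0.003,-0.005,0.15,0],[0.2,0.003,-0.005,0.165,0],[0.2,0.003,-0.005,0.165,0]]])

```text
time: 23.15
ee_pos: [0.536, 0.417, -0.0207]
tcp_rot: [0.72, 0.694, -0.001, -0.0]
wrist_force: [0.0, -0.1, 0.7]
grip_width: 0.0512
grip_force: 0.0
```

Emit:
step_arm(deltas=[[[-0.2,0,0,0,0],[-0.2,0,0,0,0],[-0.2,0,0,0.006,0],[-0.2,0,0,0.01,0],[-0.2,0,0,0.01,0]]])

```text
time: 23.65
ee_pos: [0.5369, 0.4175, -0.0219]
tcp_rot: [0.72, 0.694, 0.0, -0.0]
wrist_force: [-1.4, 0.4, 1.0]
grip_width: 0.0341
grip_force: 0.8
```

Emit:
step_arm(deltas=[[[-0.5,0,0,0.004,0],[-0.5,0,0,0.004,0],[-0.5,0,0,0.004,0],[-0.5,0,0,0.004,0],[-0.5,0,0,0.004,0],[-0.5,0,0,0.004,0]]], squeeze=35)

```text
time: 24.25
ee_pos: [0.5378, 0.4181, -0.0211]
tcp_rot: [0.72, 0.694, 0.001, -0.0]
wrist_force: [-1.5, -1.3, 8.4]
grip_width: 0.0249
grip_force: 37.8
```

Emit:
step_arm(deltas=[[[-0.5,0,0,-0.03,0],[-0.5,0,0,-0.1,0],[-0.5,0,0,-0.2,0],[-0.5,0,0,-0.35,0],[-0.5,0,0,-0.5,0],[-0.5,0,0,-0.5,0]]])

```text
time: 24.85
ee_pos: [0.5415, 0.4202, 0.11]
tcp_rot: [0.72, 0.694, 0.007, 0.0]
wrist_force: [0.6, 0.9, 0.0]
grip_width: 0.0248
grip_force: 34.5
```

```bash
python3 - <<'E'
from h import *
snap('wrist','w12'); print(bot.sense()['grip_width'],bot.sense()['grip_force']); goto(.5937,-.0573,.12,11.4)
cv2.imwrite('pics/w12b.png',cv2.resize(cv2.imread('pics/w12.png'),(800,600)))
E
```

```text
0.02477638585320946 34.47444498538971
tcp [0.5396 0.419  0.1068] closing -2.1709288249156775 j7 -0.5510438951835409 norm shift [-1.8954  0.2886 -0.0622] turn -0.15790492703238915 rows 9.59140841087756 1.5798520168702774
```

View pics/w12b.png

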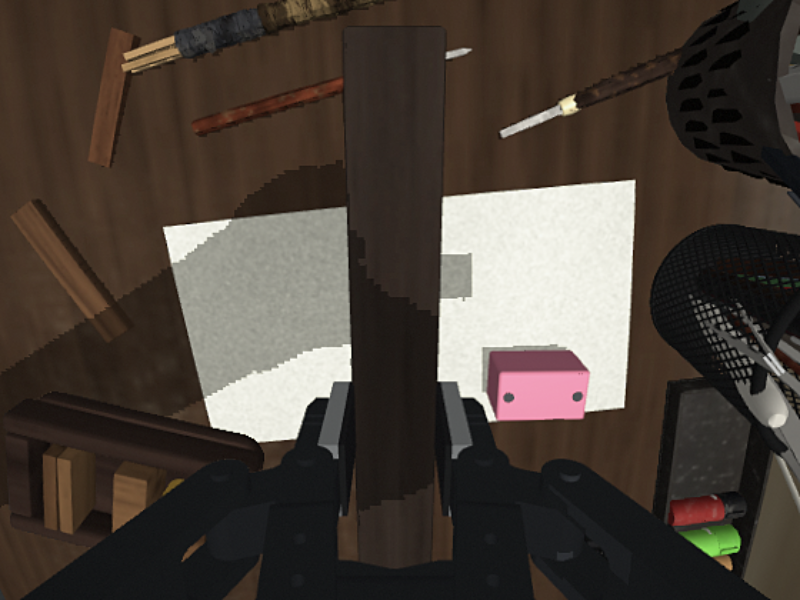

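The bar is gripped firmly near its middle, with its far end at (394,27). I'll check its tilt and centring, then carry it over.

```bash
cat >> h.py <<'E'
def barcheck(fn,u=275,rows=range(22,380,30)):
    s=bot.sense(); print('tcp',s['ee_pos']); print(dep(fn,[(u,v) for v in rows]))
E
python3 - <<'E'
from h import *
barcheck('w12'); print(onz('w12',[(344*.7,27*.7),(444*.7,27*.7)],.134))
E
```

```text
tcp [0.5396 0.419  0.1068]
[[0.5462 0.5274 0.1393]
 [0.5459 0.5177 0.1372]
 [0.5454 0.5073 0.1385]
 [0.545  0.4966 0.1369]
 [0.5446 0.4855 0.1381]
 [0.5441 0.4738 0.1376]
 [0.5436 0.4614 0.1367]
 [0.5431 0.4485 0.1369]
 [0.5426 0.4351 0.1375]
 [0.542  0.4205 0.1375]
 [0.5413 0.4044 0.1368]
 [0.5407 0.3879 0.1375]]
[[0.534  0.53   0.134 ]
 [0.5593 0.5291 0.134 ]]
```

Emit:
step_arm(deltas=[[[-0.5,-0.95,0.14,-0.05,-0.08],[-0.5,-0.95,0.14,-0.05,-0.08],[-0.5,-0.95,0.14,-0.05,-0.08],[-0.5,-0.95,0.14,-0.05,-0.08],[-0.5,-0.95,0.14,-0.05,-0.08],[-0.5,-0.95,0.14,-0.05,-0.08],[-0.5,-0.95,0.14,-0.05,-0.08]]])

```text
time: 25.6
ee_pos: [0.562, 0.1765, 0.1135]
tcp_rot: [0.679, 0.734, -0.001, -0.001]
wrist_force: [0.8, 1.2, -0.7]
grip_width: 0.0247
grip_force: 34.5
```

```bash
python3 - <<'E'
from h import *
goto(.5937,-.0573,.11,11.4)
E
```

```text
tcp [0.562  0.1765 0.1135] closing 4.492759321740003 j7 -0.102193134533648 norm shift [-0.9422  0.0533  0.0142] turn -0.08036939470888216 rows 4.718823436737429 0.8041025236623977
```

Emit:
step_arm(deltas=[[[-0.5,-0.94,0.05,0,-0.08],[-0.5,-0.94,0.05,0,-0.08],[-0.5,-0.94,0.05,0,-0.08],[-0.5,-0.94,0.05,0,-0.08],[-0.5,-0.94,0.05,0,-0.08],[-0.5,-0.94,0.05,0,-0.08],[-0.5,-0.94,0.05,0,-0.08],[-0.5,-0.94,0.05,0,-0.08]]])

```text
time: 26.4
ee_pos: [0.5945, -0.0506, 0.1134]
tcp_rot: [0.63, 0.776, 0.0, -0.001]
wrist_force: [0.1, 0.0, -0.7]
grip_width: 0.0249
grip_force: 34.5
```

```bash
python3 - <<'E'
from h import *
snap('wrist','w13'); snap('top','t13'); snap('scene','s13'); barcheck('w13',275,[40,200]);goto(.5937,-.0573,.02,11.4)
cv2.imwrite('pics/w13b.png',cv2.resize(cv2.imread('pics/w13.png'),(800,600)))
E
```

```text
tcp [ 0.5946 -0.0513  0.1138]
[[ 0.5746  0.0488  0.1417]
 [ 0.5867 -0.0093  0.1399]]
tcp [ 0.5946 -0.0513  0.1138] closing 11.868362144841193 j7 0.43957809748433546 norm shift [-0.0233 -0.0081  0.375 ] turn 0.005449641012787607 rows 1.8789855729043308 0.05452411464973156
```

View pics/w13b.png

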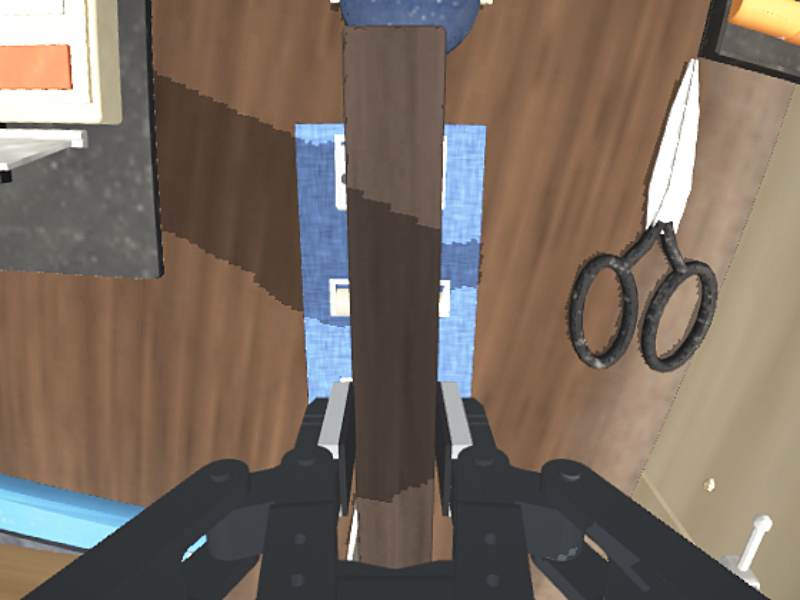

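```bash
python3 - <<'E'
from h import *
k=.7; z=.1405
p=onz('w13',np.array([(344,27),(445,27),(353,370),(437,370)])*k,z)[:,:2]; a=(p[0]+p[1])/2; b=(p[2]+p[3])/2
d=(a-b)/np.linalg.norm(a-b); c=a-d*.1125; print('width',np.linalg.norm(p[1]-p[0]),np.linalg.norm(p[3]-p[2]),'ang',np.degrees(np.arctan2(d[1],d[0])),'center',c)
s=bot.sense(); off=c-s['ee_pos'][:2]; print('off from tcp',off)
goto(*(np.array([.5937,-.0573])-off),.06,11.5)
E
```

```text
width 0.0248561431558973 0.02500397871234169 ang 101.91416123240916 center [ 0.5968 -0.0541]
off from tcp [ 0.0022 -0.0028]
tcp [ 0.5946 -0.0513  0.1138] closing 11.868362144841193 j7 0.43957809748433546 norm shift [-0.0102 -0.0144  0.215 ] turn 0.004286088178124787 rows 1.0786796498866387 0.042882671110733385
```

Emit:
step_arm(deltas=[[[-0.5,-0.01,-0.014,0.1,0.004],[-0.5,-0.01,-0.014,0.2,0.004],[-0.5,-0.01,-0.014,0.3,0.004],[-0.5,-0.01,-0.014,0.35,0.004],[-0.5,-0.01,-0.014,0.35,0.004],[-0.5,-0.01,-0.014,0.35,0.004]]])

```text
time: 27.15
ee_pos: [0.5923, -0.0571, 0.0272]
tcp_rot: [0.634, 0.773, 0.0, 0.0]
wrist_force: [0.6, 0.6, -0.6]
grip_width: 0.0246
grip_force: 34.5
```

```bash
python3 - <<'E'
from h import *
goto(.5915,-.0545,.016,11.5)
E
```

```text
tcp [ 0.5923 -0.0571  0.0272] closing 11.31723885509518 j7 0.500597509272792 norm shift [ 0.011  -0.001   0.0449] turn -0.0021265224822023354 rows 0.23132457347799942 0.02127603549532204
```

Emit:
step_arm(deltas=[[[-0.5,0.011,-0.001,0.01,0],[-0.5,0.011,-0.001,0.02,0],[-0.5,0.011,-0.001,0.03,0],[-0.5,0.011,-0.001,0.036,0],[-0.5,0.011,-0.001,0.036,0]]])

```text
time: 27.65
ee_pos: [0.5907, -0.055, 0.0176]
tcp_rot: [0.634, 0.773, -0.0, -0.0]
wrist_force: [-0.6, -0.2, -0.4]
grip_width: 0.0246
grip_force: 34.5
```

Emit:
step_arm(deltas=[[[-0.5,0,0.003,0.006,0],[-0.5,0,0.003,0.009,0],[-0.5,0,0.003,0.009,0]]])

```text
time: 27.95
ee_pos: [0.5915, -0.0549, 0.0153]
tcp_rot: [0.634, 0.773, -0.0, -0.0]
wrist_force: [-0.9, -0.7, -0.8]
grip_width: 0.0246
grip_force: 34.5
```

Emit:
step_arm(deltas=[[[-0.5,0,0,0.004,0],[-0.5,0,0,0.006,0],[-0.5,0,0,0.006,0]]])

```text
time: 28.25
ee_pos: [0.5917, -0.0549, 0.0149]
tcp_rot: [0.634, 0.773, 0.0, -0.0]
wrist_force: [-2.6, 0.7, 4.5]
grip_width: 0.0249
grip_force: 35.1
```

```bash
python3 - <<'E'
from h import *
snap('wrist','w14'); barcheck('w14',275,[40,100,200,240])
E
```

```text
tcp [ 0.5918 -0.0549  0.0149]
[[ 0.5729  0.0449  0.0418]
 [ 0.5769  0.0245  0.0416]
 [ 0.5843 -0.0132  0.0423]
 [ 0.5877 -0.0303  0.0421]]
```

Emit:
step_arm(deltas=[[[-0.2,0,0,0,0],[-0.2,0,0,0,0],[-0.2,0,0,0,0],[0,0,0,0,0],[0,0,0,-0.08,0],[0,0,0,-0.2,0],[0,0,0,-0.4,0],[0,0,0,-0.4,0]]])

```text
time: 29.1
ee_pos: [0.5976, -0.056, 0.121]
tcp_rot: [0.635, 0.773, 0.004, 0.005]
wrist_force: [1.4, -0.5, 1.0]
grip_width: 0.0428
grip_force: 0.0
```

Emit:
step_arm(deltas=[[[0,-0.3,0,-0.1,0],[0,-0.6,0,-0.2,0],[0,-0.6,0,-0.2,0],[0,-0.6,0,-0.2,0],[0,-0.6,0,-0.2,0]]])

```text
time: 29.6
ee_pos: [0.6207, -0.2062, 0.1648]
tcp_rot: [0.637, 0.771, -0.0, 0.001]
wrist_force: [-0.6, -0.2, -0.2]
grip_width: 0.0424
grip_force: 0.0
```

```bash
python3 - <<'E'
from h import *
snap('wrist','w15'); snap('top','t15'); snap('scene','s15')
for c,z,r in [((.5937,-.0573),.043,.13)]: topfit('w15',c,z,.004,r); topfit('t15',c,z,.005,.12)
for c in [(.6078,-.126),(.58,.012)]: topfit('w15',c,.040,.008,.04)
a=cv2.resize(cv2.imread('pics/t15.png')[140:260,270:430],(400,300)); b=cv2.resize(cv2.imread('pics/w15.png'),(400,300)); s=cv2.resize(cv2.imread('pics/s15.png')[200:300,290:420],(400,300))
cv2.imwrite('pics/f.png',np.vstack([np.hstack([a,b]),np.hstack([s,cv2.resize(cv2.imread('pics/t15.png'),(400,300))])]))
E
```

```text
5097 z 0.04211904724137444 ((605.024658203125, -112.98687744140625), (26.236045837402344, 111.88906860351562), 11.511120796203613)
1269 z 0.04267904249426713 ((591.6058959960938, -58.676109313964844), (46.68409729003906, 222.50831604003906), 11.806236267089844)
4592 z 0.041798316978940764 ((607.301513671875, -126.10838317871094), (49.82709503173828, 79.64286041259766), 11.732209205627441)
0 z nan ((0.0, 0.0), (0.0, 0.0), 0.0)
  return _methods._mean(a, axis=axis, dtype=dtype,
  ret = ret.dtype.type(ret / rcount)
```

View pics/f.png

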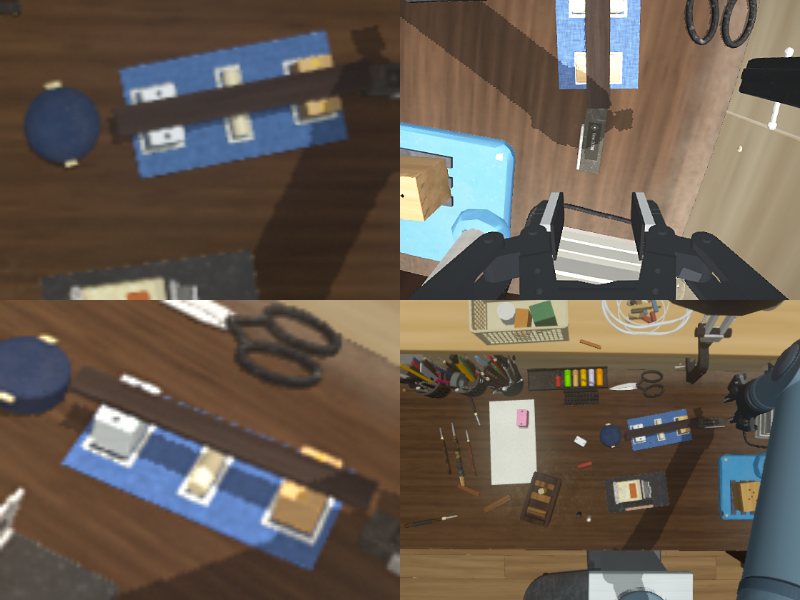

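The bar lies flat across both feet (top at 42 mm). Its near end is at about (0.616, -0.168), which matches a centred position within 1 mm. Everything else is undisturbed, so I'm handing in.

```bash
python3 -c "
from rig import bot
print(bot.hand_in())"
```

```text
the job is handed in; nothing more can be done
None
```

The hand bridge is set up and handed in: the cream seal and both feet sit inside their outlines with the metal foot next to the tin, the bar lies flat and centred across the feet, and the red seal was not touched.

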